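Nip a jar in a cam clamp without over-tightening

TASK

Stand the smaller of the two screw-cap jars upright on the bed of the cam clamp, between the round cam and the V-jaw, and let go of it. Then swing the cam lever clockwise (seen from above) just far enough that the cam takes up the gap and nips the jar firmly against the V-jaw, and no further, because the jar would crack if over-tightened; leave the lever there. Leave the larger jar where it stands.

Things in the scene. Friction and masses are not known exactly. Their poses are not given: they have to be found in the camera images.
- small_jar_mid (a point): Centre, half-way up, of the smaller screw-cap jar: round, 54 mm across, 74 mm tall (body 60 mm, above it a screw cap 48 mm across), 0.1 to 0.2 kg, standing loose on the bench left of the clamp. z is its upright axis. The two jars swap places from start to start: tell them apart by size.
- small_jar: The same smaller jar; origin at the centre of its underside.
- large_jar_mid (a point): Centre, half-way up, of the larger screw-cap jar: round, 63 mm across, 86 mm tall. Not to be moved.
- bed_seat (a point): Point on top of the clamp bed, 12 mm above the bench, over which the small jar is to be set down. The bed is a fixed aluminium plate 104 x 204 mm. y points from the cam to the V-jaw, x across, z up. A jar set down exactly here has 4 mm or more of gap to the open cam and 3.5 to 9 mm to the V-jaw; the cam then slides it along the plate.
- clamp_bed: The same bed (origin 12 mm under bed_seat, same axes). The V-jaw stands on it: a 90 degree notch open towards the cam, 29 mm high above the plate, 62 mm wide, backed by springs of 8 N/mm, on a carriage that was set by hand. Where the jaw stands is not reported: feel when the gap is taken up.
- cam: Steel cam and lever. Origin on the upright pivot at bed height, 51 mm from bed_seat towards the bed's -y; x points along the arm to the handle, z up. Cam disc: radius 25 mm, centre 16 mm off the pivot, 105 degrees clockwise of the arm. Clockwise from above tightens, 0.75 to 1.7 rad from the start to a nip; the far stop is much too tight. The lever stays where it is left.
- cam_handle (a point): Middle of the black upright round handle on the lever's end: 16 mm thick, 62 mm tall (50 to 112 mm above the bench; this point 82 mm), 100 mm from the pivot. Pushed along its arc it swings free at 1 to 2.5 N; once the jar meets the V-jaw the push climbs steadily: held still at 4 to 8 N is a firm nip (5 to 27 N on the jar); over 10 N is too tight.
There are look-alikes about, which are no part of the job. What is shaped like the small_jar but yellow is not meant.

How it is judged:
On the way:
1. the small jar stands upright on the clamp bed between cam and V-jaw (its axis within 15 mm sideways and -10 to +18 mm along the clamp of the seat point), let go (x of small_jar_mid in the frame of bed_seat between -0.015 and 0.015 m and y of small_jar_mid in the frame of bed_seat between -0.01 and 0.018 m and z of small_jar_mid in the frame of bed_seat below 0.04 m and angle between small_jar_mid's own z axis and vertical below 0.06 rad and contact force between small_jar and the fingers below 0.1 N), for 0.2 s.
At the end, for the whole second after the job is handed in: The small jar stands upright (within 3.4 degrees) on the clamp bed, within 15 mm of the clamp's centre line, at rest and let go, and the cam presses it against the V-jaw with 5 to 27 N (contact force between small_jar and cam between 5 and 27 N and x of small_jar_mid in the frame of bed_seat between -0.015 and 0.015 m and z of small_jar_mid in the frame of bed_seat between 0.034 and 0.04 m and angle between small_jar_mid's own z axis and vertical below 0.06 rad and linear speed of small_jar below 0.01 m/s); the robot touches nothing.
It fails at once if the cam squeezes the small jar with more than 40 N (over-tightened) (contact force between small_jar and cam above 40 N).
It fails at once if the larger jar is moved more than 30 mm (distance of large_jar_mid from where it was at the start of the episode above 0.03 m).
It also fails if it takes over 69 s, if anything falls off the work surface, if the arm or the gripper's body presses on something with over 40 N, if the wrist force passes 120 N, or if a joint passes its speed limit or range.

ROBOT

A 6-joint arm with a two-finger parallel gripper is mounted at the origin on a cart in front of the work surface, level with it; the furniture and walls round the work are solid. World frame = base frame: x ahead of the robot, y to its left, z up, the work surface at z = 0. Lengths are in m, angles in rad, forces in N, time in s.
With the tool pointing down it reaches from about 0.35 to 0.85 m from the base axis. Payload 8.1 kg.
Tool frame: the origin (TCP) lies midway between the tips of the shut fingers; the grasp point (between the pads) lies 19 mm behind it (robot.grip_point_offset is the distance from the TCP to the grasp point, in m); z points along the fingers, y is the line along which they close (so a half turn about z gives the same grasp; the last joint's range is limited). The gripper opens to 93 mm and grips with 3 to 60 N. Pads are 15 mm wide; open, the fingers measure 128 mm over their backs; the gripper's body (75 mm by 188 mm) begins 65 mm behind the grasp point.
Start: joints at [1.044, 0.13, 1.488, -0, 1.523, -0.085], TCP at [0.257, 0.542, 0.219] pointing down, gripper open.
Joint ranges: [-2.96, 2.96], [-0.89, 2.26], [0.02, 2.5], [-1.34, 4.48], [0, 2.73], [-2.66, 2.66]. Speed limits (rad/s): [2.39, 2.39, 2.79, 3.14, 3.14, 3.14].

INTERFACE

Orientations are given as a rotation vector (axis times angle).
In Python, from plant import robot, read_camera, job gives the robot as it stands.
- The arm moves only by the shell command python3 -m inch 'ROWS' [FORCE]. ROWS is JSON, one flat list of numbers, 5 for each row, row after row: the shift along the world's x, y, z in mm, then the turn about the world's z in degrees, then the opening in per cent of the stroke, from 0 (shut) to 100 (fully open). In form: [dx, dy, dz, yaw, hand, dx, dy, dz, yaw, hand, ...]. A call has 1 to 10 rows; each row is the pose to reach, as a shift and turn from the pose commanded when the call began; what a row does not reach only later rows make up. A row lasts 1/12 s, in which the tool goes at most 41.7 mm and 7.16 degrees, less where a joint would pass 70% of its speed; a pose out of reach is approached as far as the arm can. A call with a gripper value outside its range is refused whole. The fingers move at their own pace and stop on an object; FORCE is the grip in N (left out, the last holds). Time passes only in rows, so rows that repeat a pose let the fingers close. It gives the time, the measured TCP pose, the force, the opening and the grip force at its end, in the units of the state.
- robot.read_state(): the state, without advancing time (a new reading comes with each control period).
- read_camera(name): name is "scene" or "top"; returns a dict with "image" (420x560x3 uint8, blue, green, red), "K" (3x3 intrinsics, pixels), "extrinsics" (4x4, takes a point from world to camera coordinates). Camera axes: x right, y down, z forward; pixel columns grow to the right and rows downward; lengths in m; the calibration is good to about 2 mm. A picture is of the moment at which its call begins. There is no depth.
- job.close_job(): hands the job in; it is judged then, once.
The state is a dict: "t": time; "q": joint angles; "dq": joint speeds; "joint_torque": joint torques, N m; "tool_pos": TCP position; "orientation": TCP orientation; "force": force on the tool from outside, world axes, zero at the start; "wrist_torque": the same for the moment, N m; "opening": finger opening in m; "gripper_force": force on a finger pad.
Only numpy, scipy, OpenCV 4.12 (cv2) and the standard library are available. Lean on these libraries where they do the work, as an engineer would, in place of code of your own. Each camera call takes 0.05 s, during which the arm holds its last target. There are 200 camera calls.

## Working session

There is one attempt and no reset: what is moved stays moved. The work goes in short steps, Python scripts to look and compute and a shell command to move; the robot and the scene stay as the last step left them, time stands still between calls to the robot, and variables do not carry over. Pictures are saved under pics/ and viewed, at most 13 in all, crops included, and the job is handed in when it is done.

```bash
mkdir -p pics
cat > h.py <<'E'
import numpy as np, cv2
from plant import robot, read_camera, job
def ray(c,uv,z):
    K=c["K"];E=np.array(c["extrinsics"]);R=E[:3,:3];t=E[:3,3]
    o=-R.T@t; d=R.T@np.linalg.inv(K)@np.array([uv[0],uv[1],1.])
    return o+d*(z-o[2])/d[2]
def proj(c,p):
    E=np.array(c["extrinsics"]);x=c["K"]@(E[:3,:3]@np.array(p)+E[:3,3]);return x[:2]/x[2]
E
python3 - <<'E'
from h import *
for n in("scene","top"):
    c=read_camera(n);cv2.imwrite(f"pics/{n}0.png",c["image"]);E=np.array(c["extrinsics"]);print(n,c["K"].tolist(),(-E[:3,:3].T@E[:3,3]).round(3),E[:3,:3].round(2).tolist())
s=robot.read_state();print(s)
E
```

```text
scene [[393.8227962331422, 0.0, 280.61379341920644], [0.0, 393.8227962331422, 205.0223192458323], [0.0, 0.0, 1.0]] [ 0.108 -0.34   0.662] [[0.72, -0.69, 0.02], [-0.49, -0.53, -0.7], [0.49, 0.49, -0.72]]
top [[387.69406597761866, 0.0, 274.23588885463664], [0.0, 387.69406597761866, 206.72471787181763], [0.0, 0.0, 1.0]] [0.374 0.098 0.924] [[-0.01, -1.0, 0.01], [-0.98, 0.01, -0.18], [0.18, -0.01, -0.98]]
{'t': 0.1, 'q': array([ 1.04361539e+00,  1.31074217e-01,  1.48913683e+00, -1.62520469e-05,
        1.52302973e+00, -8.53904227e-02]), 'dq': array([ 1.24414606e-03, -2.86629129e-03, -2.26849721e-03,  3.48034051e-04,
       -2.01368267e-04, -9.02174271e-05]), 'joint_torque': array([ 1.85532444e-03, -5.61345899e+01, -4.93091154e+01,  7.71682430e-02,
        2.93230929e-02,  1.36684545e-05]), 'tool_pos': array([0.25625822, 0.54196009, 0.21771761]), 'orientation': array([-6.88226138e-01, -3.06478680e+00,  2.47569174e-03]), 'force': array([ 0.83136357, -0.17888107,  0.09088998]), 'wrist_torque': array([-0.02370289,  0.02906982, -0.08488838]), 'gripper_force': 0.0, 'opening': 0.09303875134456002}
```

View pics/scene0.png

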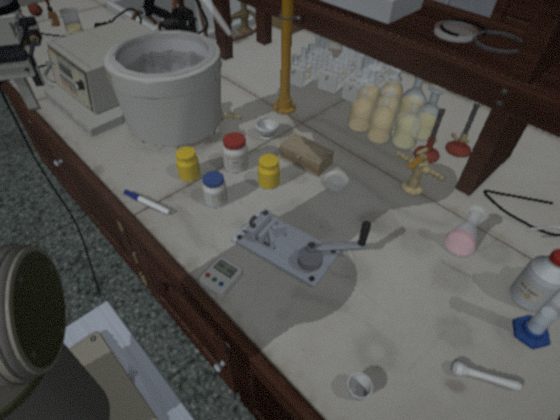

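View pics/top0.png

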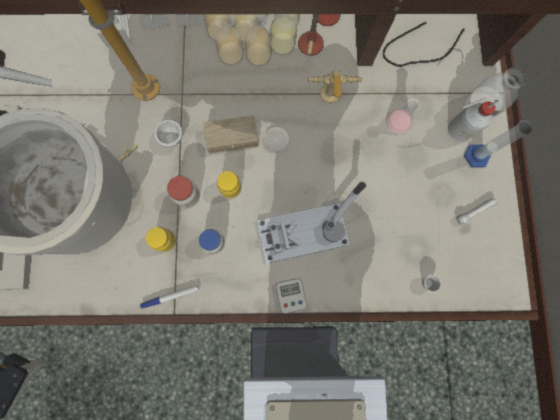

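The top view shows the clamp at (303,233), with its V-jaw on the left at about (285,236), the cam at (333,230) and the handle at (360,188). There are four jars: red cap (180,188), blue cap (210,240), and yellow decoys at (228,183) and (159,238). Blue looks like the smaller of the non-yellow pair, so I'll confirm that in an enlarged crop.

Run:
```python
from h import *
a=cv2.imread("pics/top0.png");b=cv2.imread("pics/scene0.png")
A=cv2.resize(a[165:270,140:380],None,fx=3.3,fy=3.3,interpolation=cv2.INTER_CUBIC)[:, :800]
B=cv2.resize(b[120:290,160:390],None,fx=3.4,fy=3.4,interpolation=cv2.INTER_CUBIC)
cv2.imwrite("pics/A.png",A);cv2.imwrite("pics/B.png",B);print(A.shape,B.shape)
```

```text
(346, 792, 3) (578, 782, 3)
```

View pics/A.png

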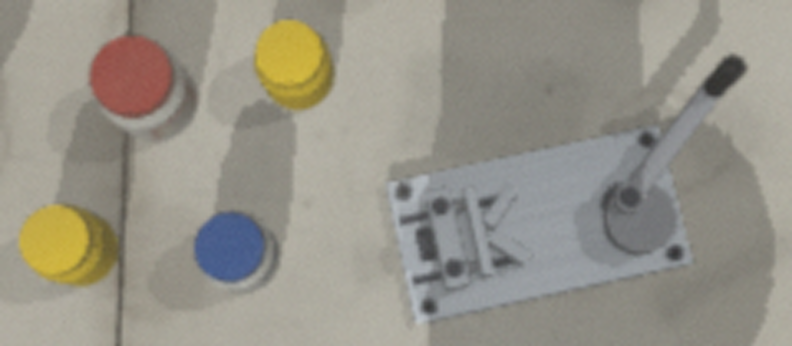

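View pics/B.png

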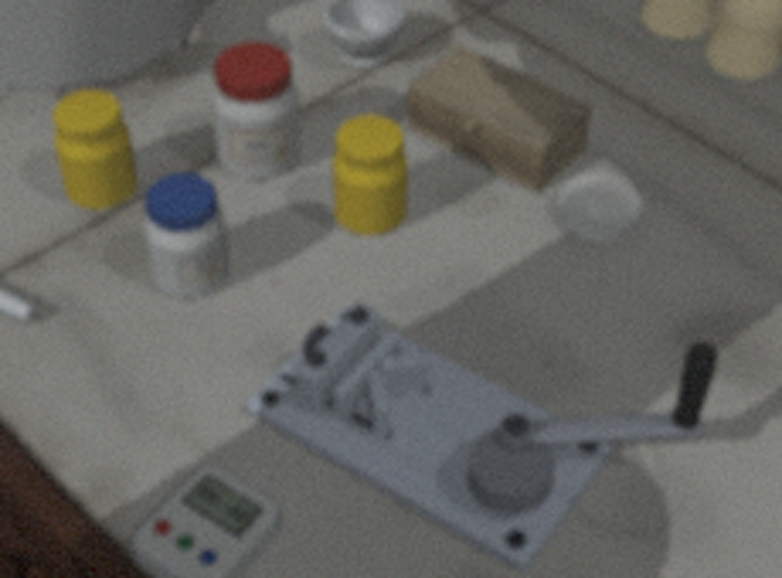

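Crop A confirms it: the blue-cap jar at (210,239.5) has a cap about 21 px across against 25 px for red at (180,188). So blue is the small jar, red is the large one to leave alone, and the two yellow ones are decoys. Next I'll compute positions.

Run:
```python
from h import *
t=read_camera("top");s=read_camera("scene")
A=lambda u,v:(140+(u+.5)/3.3-.5,165+(v+.5)/3.3-.5)
B=lambda u,v:(160+(u+.5)/3.4-.5,120+(v+.5)/3.4-.5)
p=lambda n,x:print(n,x.round(4))
p("blue top",ray(t,A(231,246),.074));p("blue scene",ray(s,B(182,193),.074))
p("red",ray(t,A(132,76),.086))
p("yel",ray(t,A(291,52),.074));p("yel2",ray(t,A(55,241),.074))
C=np.array([ray(t,A(*q),.012) for q in[(388,183),(660,127),(692,262),(417,322)]]);print(C.round(4))
p("ctr",C.mean(0));y=(C[0]+C[3]-C[1]-C[2])/2;print("len",np.linalg.norm(y),"wid",np.linalg.norm(C[0]-C[3]))
y/=np.linalg.norm(y);x=np.array([y[1],-y[0],0]);print("y",y,"yaw deg",np.degrees(np.arctan2(y[1],y[0])))
C2=np.array([ray(s,B(*q),.012) for q in[(360,308),(612,445),(525,565),(250,405)]]);p("ctr scene",C2.mean(0))
piv=ray(t,A(630,196),.055);p("pivot",piv)
for nm,q in(("pivot",piv),("disc",ray(t,A(641,217),.04)),("jawL",ray(t,A(513,190),.041)),("jawR",ray(t,A(530,258),.041)),("hand",ray(t,A(735,66),.112))):
    d=q-C.mean(0);p(nm+" world",q);print("  in bed x,y",d@x,d@y)
st=robot.read_state();p("tcp px",proj(t,st["tool_pos"]))
```

```text
blue top [0.4584 0.23   0.074 ]
blue scene [0.4616 0.2319 0.074 ]
red [0.5718 0.2968 0.086 ]
yel [0.5907 0.192  0.074 ]
yel2 [0.4626 0.3467 0.074 ]
[[ 0.5091  0.1279  0.012 ]
 [ 0.5487 -0.0698  0.012 ]
 [ 0.4505 -0.0888  0.012 ]
 [ 0.4098  0.1075  0.012 ]]
ctr [0.4795 0.0192 0.012 ]
len 0.201075115043628 wid 0.10133877022593737
y [-0.19997916  0.97980015  0.        ] yaw deg 101.53574035468577
ctr scene [0.4827 0.0156 0.012 ]
pivot [ 0.4925 -0.0394  0.055 ]
pivot world [ 0.4925 -0.0394  0.055 ]
  in bed x,y 0.0009561549101314435 -0.060001143550162374
disc world [ 0.4797 -0.0489  0.04  ]
  in bed x,y -0.013427049723579915 -0.06677561116662785
jawL world [0.4992 0.0399 0.041 ]
  in bed x,y 0.023406250626638817 0.01633125609877844
jawR world [0.4517 0.029  0.041 ]
  in bed x,y -0.025253594572829746 0.015177594613873975
hand world [ 0.5698 -0.1021  0.112 ]
  in bed x,y 0.06420033495940661 -0.13690978021184352
tcp px [ 12.8087 349.5647]
```

The geometry agrees with what was given: plate 201 × 101 mm, disc 15.9 mm from the pivot, handle 99.6 mm from the pivot, disc 104° clockwise of the arm. The seat is at about (0.483, 0.010) and the blue jar at about (0.460, 0.231). Moving above the jar, keeping clear of the pot and turning the closing axis across the clamp.

```bash
python3 -m inch '[5,-38,0,-5,100, 10,-76,0,-10,100, 15,-114,0,-16,100, 22,-152,0,-22,100, 35,-188,0,-28,100, 65,-214,0,-34,100, 98,-238,0,-40,100, 132,-262,0,-46,100, 167,-286,0,-51,100, 204,-311,0,-53,100]'; python3 -m inch '[204,0,0,0,100]' >/dev/null 2>&1 & sleep 0; kill %1; python3 -c "
from h import *
s=robot.read_state();print(s['t'],s['tool_pos'],s['q'])
from scipy.spatial.transform import Rotation as R
print(R.from_rotvec(s['orientation']).as_matrix())"
```

```text
t: 1.03
tool_pos: [0.4587, 0.2319, 0.2188]
orientation: [1.99, 2.431, 0.001]
force: [-1.3, 0.4, 0.3]
opening: 0.0931
gripper_force: 0.0
1.0333 [0.45874133 0.23191026 0.21881675] [ 3.68215705e-01 -1.04359072e-01  1.72467649e+00  1.08816266e-04
  1.52062476e+00  1.69554530e-01]
[[-1.97351762e-01  9.80332576e-01  5.67754621e-04]
 [ 9.80332717e-01  1.97351596e-01  3.35533826e-04]
 [ 2.16887459e-04  6.22806622e-04 -9.99999783e-01]]
```

That was on target (the stray second call was killed before it ran, and the clock confirms it). Descending to grip the body at about 45 mm height.

```bash
python3 -m inch '[1,-1,-35,0,100, 1,-1,-70,0,100, 1,-1,-105,0,100, 1,-1,-140,0,100, 1,-1,-170,0,100, 1,-1,-192,0,100, 1,-1,-192,0,100, 1,-1,-192,0,30, 1,-1,-192,0,30, 1,-1,-192,0,30]' 15; python3 -m inch '[0,0,0,0,30,0,0,0,0,30,0,0,0,0,30,0,0,0,0,30]'
```

```text
t: 1.87
tool_pos: [0.4602, 0.2333, 0.0291]
orientation: [1.982, 2.435, 0.005]
force: [0.1, -0.3, 0.4]
opening: 0.0775
gripper_force: 0.0
t: 2.2
tool_pos: [0.459, 0.2327, 0.0274]
orientation: [1.983, 2.436, 0.002]
force: [-0.7, -0.1, 4.1]
opening: 0.0518
gripper_force: 15.0
```

The opening reads 51.8 mm against the 54 mm body, so I'll look before lifting.

```bash
python3 -m inch '[0,0,0,0,30,0,0,0,0,30]'
python3 - <<'E'
from h import *
s=read_camera("scene")["image"];t=read_camera("top")["image"]
a=cv2.resize(s[90:250,130:310],(540,480),interpolation=cv2.INTER_CUBIC);b=cv2.resize(t[180:300,160:260],(250,300),interpolation=cv2.INTER_CUBIC)
o=np.zeros((480,790,3),np.uint8);o[:,:540]=a;o[:300,540:]=b;cv2.imwrite("pics/C.png",o)
E
```

```text
t: 2.37
tool_pos: [0.459, 0.2328, 0.0274]
orientation: [1.983, 2.436, 0.002]
force: [-0.7, 2.1, 5.7]
opening: 0.0521
gripper_force: 15.0
```

View pics/C.png

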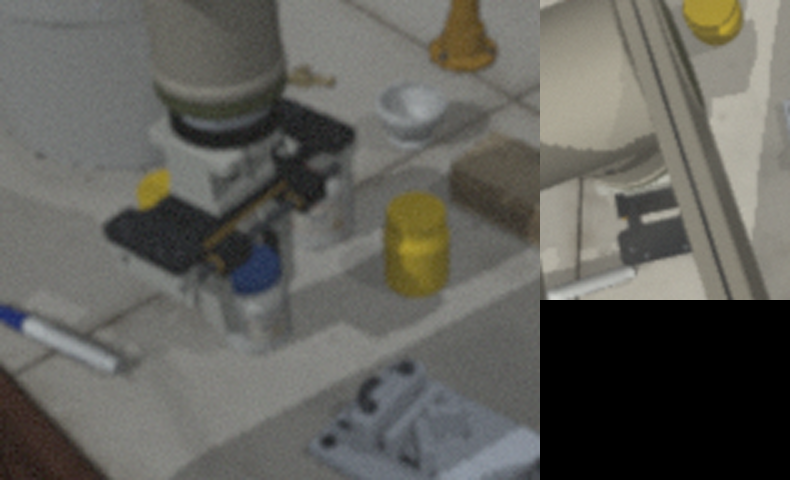

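The blue jar is between the fingers, with its cap at about (215,178) in full-image pixels, but it sits a few mm off the pads toward -y. I'll open, shift 6 mm and grip again.

```bash
python3 -m inch '[0,0,0,0,80,0,0,0,0,80,0,0,0,0,80,2,-6,0,0,80,2,-6,0,0,80,2,-6,0,0,30,2,-6,0,0,30,2,-6,0,0,30,2,-6,0,0,30,2,-6,0,0,30]' 15; python3 -m inch '[0,0,0,0,30,0,0,0,0,30,0,0,0,0,30]'
```

```text
t: 3.3
tool_pos: [0.4604, 0.2265, 0.0266]
orientation: [1.984, 2.436, 0.0]
force: [0.2, -0.7, -0.7]
opening: 0.0519
gripper_force: 15.0
t: 3.55
tool_pos: [0.4604, 0.2265, 0.0266]
orientation: [1.984, 2.436, 0.0]
force: [0.9, -0.3, 0.0]
opening: 0.0521
gripper_force: 15.0
```

Same opening with no side force, so that reading is just pad compliance and the grip is good. Lifting and carrying to above the seat.

```bash
python3 -m inch '[0,0,25,0,30, 0,0,55,0,30, 0,0,80,0,30, 2,-30,80,0,30, 5,-65,80,0,30, 9,-100,80,0,30, 13,-135,80,0,30, 17,-170,80,0,30, 21,-200,80,0,30, 23,-219,80,0,30]'; python3 -m inch '[0,0,0,0,30,0,0,0,0,30]'
python3 - <<'E'
from h import *
s=read_camera("scene")["image"];t=read_camera("top")["image"]
a=cv2.resize(s[120:300,200:400],(533,480),interpolation=cv2.INTER_CUBIC);b=cv2.resize(t[170:290,250:380],(260,240),interpolation=cv2.INTER_CUBIC)
o=np.zeros((480,793,3),np.uint8);o[:,:533]=a;o[:240,533:]=b;cv2.imwrite("pics/D.png",o)
E
```

```text
t: 4.38
tool_pos: [0.4834, 0.0047, 0.1066]
orientation: [1.985, 2.434, -0.001]
force: [0.4, 0.6, -1.3]
opening: 0.052
gripper_force: 15.0
t: 4.55
tool_pos: [0.4832, 0.0068, 0.1064]
orientation: [-1.986, -2.433, 0.0]
force: [-0.5, -0.9, -1.0]
opening: 0.052
gripper_force: 15.0
```

View pics/D.png

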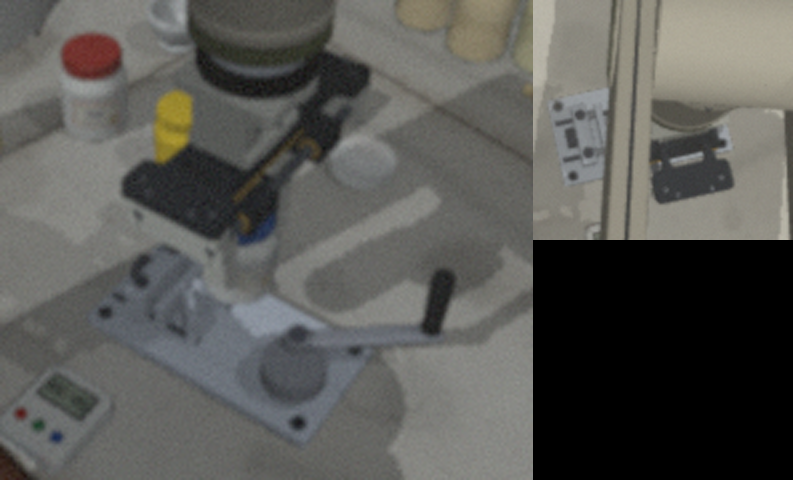

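The jar hangs upright in the grip above the bed, with its cap at about (296,206) in the scene image and the cap partly hidden. Checking its offset against the seat.

Run:
```python
from h import *
s=read_camera("scene");print(robot.read_state()["tool_pos"])
f=lambda u,v:(200+u/2.665,120+v/2.665)
for x,y in((.483,.007),(.483,.012),(.483,.002)):
  for r,zs in((.024,.154),(.027,.08)):
    a=np.linspace(0,2*np.pi,60);P=np.array([proj(s,(x+r*np.cos(q),y+r*np.sin(q),zs)) for q in a]);P=(P-[200,120])*2.665;print((x,y),zs,P.min(0).round(),P.max(0).round())
```

```text
[0.4831797  0.00850313 0.10645284]
(0.483, 0.007) 0.154 [212. 186.] [282. 235.]
(0.483, 0.007) 0.08 [206. 254.] [279. 310.]
(0.483, 0.012) 0.154 [207. 182.] [276. 231.]
(0.483, 0.012) 0.08 [201. 251.] [274. 306.]
(0.483, 0.002) 0.154 [217. 190.] [287. 239.]
(0.483, 0.002) 0.08 [211. 258.] [284. 314.]
```

The observed right edge (about 276) and bottom (about 304) match a jar at (0.483, 0.010), which is the seat. Lowering.

```bash
python3 -m inch '[0,0,-20,0,30, 0,0,-40,0,30, 0,0,-55,0,30, 0,0,-62,0,30, 0,0,-66,0,30, 0,0,-67,0,30, 0,0,-68,0,30, 0,0,-68,0,30]'
```

```text
t: 5.37
tool_pos: [0.4841, 0.0077, 0.0395]
orientation: [1.983, 2.435, 0.001]
force: [-0.7, 0.1, -1.1]
opening: 0.052
gripper_force: 15.0
```

```bash
python3 -m inch '[0,0,-1,0,30, 0,0,-1,0,30, 0,0,-1,0,30]';python3 -m inch '[0,0,-1,0,30, 0,0,-1,0,30, 0,0,-1,0,30]'
```

```text
t: 5.62
tool_pos: [0.4844, 0.0074, 0.0386]
orientation: [1.983, 2.435, 0.002]
force: [-0.2, 0.8, 2.0]
opening: 0.0519
gripper_force: 15.0
t: 5.87
tool_pos: [0.4845, 0.0074, 0.0385]
orientation: [1.983, 2.435, 0.002]
force: [-3.6, 1.1, 13.2]
opening: 0.0516
gripper_force: 15.0
```

Contact with the bed. Releasing, then backing straight up.

```bash
python3 -m inch '[0,0,1,0,30, 0,0,1,0,85, 0,0,1,0,85, 0,0,1,0,85, 0,0,1,0,85, 0,0,1,0,85]'; python3 -m inch '[0,0,20,0,85, 0,0,50,0,85, 0,0,85,0,85, 0,0,120,0,85, 30,-20,140,0,85, 45,-60,150,0,60, 60,-90,160,0,30, 60,-120,160,0,0, 60,-150,160,0,0, 60,-180,160,0,0]'
```

```text
t: 6.37
tool_pos: [0.4832, 0.0075, 0.0374]
orientation: [-1.984, -2.436, 0.0]
force: [0.2, -0.0, 0.9]
opening: 0.078
gripper_force: 0.0
t: 7.2
tool_pos: [0.5435, -0.174, 0.1977]
orientation: [1.984, 2.436, 0.0]
force: [0.8, 0.7, -0.7]
opening: 0.0506
gripper_force: 0.0
```

Run:
```python
from h import *
s=read_camera("scene")["image"];t=read_camera("top")["image"];cv2.imwrite("pics/t5.png",t)
a=cv2.resize(s[140:300,220:390],(510,480),interpolation=cv2.INTER_CUBIC);b=cv2.resize(t[180:280,250:345],(285,300),interpolation=cv2.INTER_CUBIC)
o=np.zeros((480,795,3),np.uint8);o[:,:510]=a;o[:300,510:]=b;cv2.imwrite("pics/E.png",o)
print(robot.read_state()["tool_pos"],robot.read_state()["t"])
```

```text
[ 0.54291303 -0.17650789  0.1972611 ] 7.3
```

View pics/E.png

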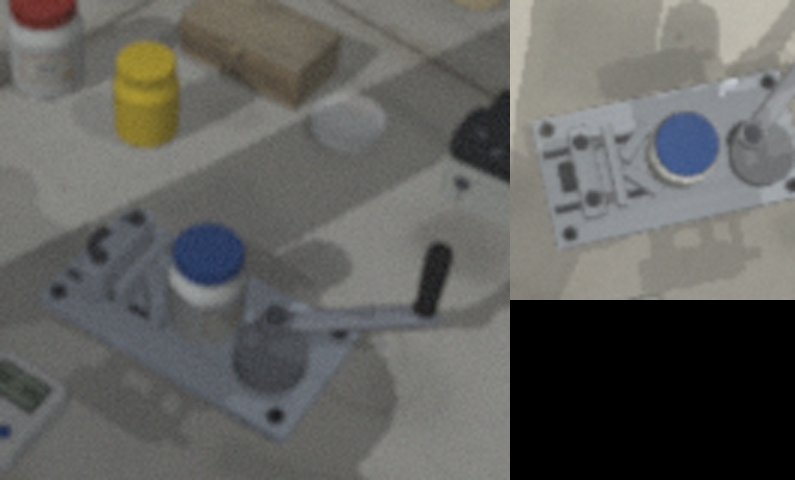

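The jar stands upright and let go between the cam and the V-jaw; its cap is at top pixel (308.7,228.3). The handle top in the scene image is at about (366.8,222.7). Computing the arc for the fingers caging the handle.

Run:
```python
from h import *
t=read_camera("top");s=read_camera("scene")
print("jar",ray(t,(308.7,228.3),.086).round(4), ray(s,(220+209/3,140+250/3),.086).round(4))
h=(140+(735.5)/3.3-.5,165+66.5/3.3-.5)
ht=ray(t,h,.112);hs=ray(s,(366.8,222.7),.112);print("handle",ht.round(4),hs.round(4))
# pivot bolt in scene crop E (277,315)
ps=ray(s,(220+277/3,140+315/3),.055);print("pivot scene",ps.round(4))
piv=(np.array([.4925,-.0394])+ps[:2])/2; H=(ht+hs)[:2]/2;v=H-piv;th=np.degrees(np.arctan2(v[1],v[0]));print(piv,np.linalg.norm(v),th)
S=robot.read_state();print(S["tool_pos"],S["q"])
for d in range(0,105,6):
    a=np.radians(th-d);q=piv+.1*np.array([np.cos(a),np.sin(a)]);print(d,(q*1000).round(1),"rel",((q-piv-v/np.linalg.norm(v)*.1)*1000).round(1))
```

```text
jar [0.4793 0.0135 0.086 ] [0.4812 0.0093 0.086 ]
handle [ 0.5698 -0.1021  0.112 ] [ 0.572  -0.1036  0.112 ]
pivot scene [ 0.4942 -0.0424  0.055 ]
[ 0.49334029 -0.04091281] 0.09926223625631447 -38.6274041872214
[ 0.54310683 -0.17294529  0.19720529] [-3.98473619e-01  6.10870048e-02  1.60110234e+00  3.62293961e-04
  1.48030418e+00 -6.00550190e-01]
0 [ 571.5 -103.3] rel [-0. -0.]
6 [ 564.5 -111.2] rel [-7.  -7.8]
12 [ 556.8 -118.2] rel [-14.7 -14.9]
18 [ 548.3 -124.4] rel [-23.1 -21.1]
24 [ 539.3 -129.7] rel [-32.1 -26.4]
30 [ 529.8 -134. ] rel [-41.7 -30.7]
36 [ 519.8 -137.3] rel [-51.6 -34. ]
42 [ 509.6 -139.6] rel [-61.8 -36.2]
48 [ 499.2 -140.7] rel [-72.2 -37.4]
54 [ 488.8 -140.8] rel [-82.7 -37.5]
60 [ 478.3 -139.8] rel [-93.1 -36.4]
66 [ 468.1 -137.7] rel [-103.4  -34.3]
72 [ 458.1 -134.5] rel [-113.4  -31.2]
78 [ 448.5 -130.3] rel [-122.9  -27. ]
84 [ 439.4 -125.1] rel [-132.   -21.8]
90 [ 430.9 -119. ] rel [-140.5  -15.7]
96 [ 423.1 -112.1] rel [-148.4   -8.7]
102 [ 416.  -104.3] rel [-155.4   -1. ]
```

The jar is on the seat to within about 3 mm and the handle is 99 mm from the pivot, as it should be. Moving above the handle with the closing line along the arc.

```bash
python3 -m inch '[5,12,0,7,50, 10,24,0,14,50, 15,36,0,21,50, 20,48,0,28,50, 25,60,0,35,50, 28,70,0,40,50, 28,70,0,40,50]'; python3 -m inch '[0,0,-30,0,50, 0,0,-60,0,50, 0,0,-85,0,50, 0,0,-105,0,50, 0,0,-120,0,50, 0,0,-126,0,50, 0,0,-126,0,50]'
```

```text
t: 7.98
tool_pos: [0.5717, -0.0992, 0.1975]
orientation: [-1.02, -2.971, -0.002]
force: [0.8, 0.5, 0.1]
opening: 0.0466
gripper_force: 0.0
t: 8.57
tool_pos: [0.5698, -0.1017, 0.0698]
orientation: [-1.032, -2.963, 0.0]
force: [0.0, -0.7, -0.0]
opening: 0.0466
gripper_force: 0.0
```

```bash
python3 -m inch '[0,0,0,0,24, 0,0,0,0,24, 0,0,0,0,24,0,0,0,0,24,0,0,0,0,24]' 5
python3 - <<'E'
from h import *
s=read_camera("scene")["image"]
cv2.imwrite("pics/F.png",cv2.resize(s[150:300,250:430],(720,600),interpolation=cv2.INTER_CUBIC))
E
```

```text
t: 8.98
tool_pos: [0.572, -0.1027, 0.0726]
orientation: [1.031, 2.966, 0.0]
force: [0.0, -0.5, 0.2]
opening: 0.0227
gripper_force: 0.0
```

View pics/F.png

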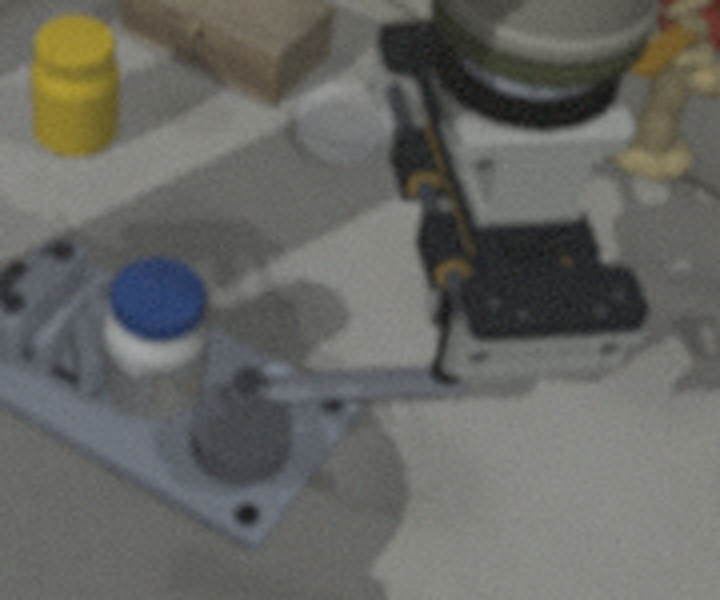

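The fingers straddle the handle at the lever's end at about (450,370) in the crop. Starting the swing clockwise.

```bash
python3 -m inch '[-3,-4,0,-3,24, -7,-8,0,-6,24, -11,-11,0,-9,24, -15,-15,0,-12,24, -19,-18,0,-15,24, -23,-21,0,-18,24, -27,-24,0,-21,24, -32,-26,0,-24,24, -32,-26,0,-24,24]'
```

```text
t: 9.78
tool_pos: [0.5394, -0.1289, 0.0721]
orientation: [1.629, 2.685, 0.0]
force: [0.4, -0.2, -0.3]
opening: 0.0222
gripper_force: 0.0
```

```bash
python3 -m inch '[-5,-2,0,-3,24, -10,-4,0,-6,24, -15,-6,0,-9,24, -20,-8,0,-12,24, -25,-9,0,-15,24]'
python3 - <<'E'
from h import *
s=read_camera("scene")["image"];t=read_camera("top")["image"]
a=cv2.resize(s[150:290,250:420],(510,420),interpolation=cv2.INTER_CUBIC);b=cv2.resize(t[170:280,270:370],(273,300),interpolation=cv2.INTER_CUBIC)
o=np.zeros((420,783,3),np.uint8);o[:,:510]=a;o[:300,510:]=b;cv2.imwrite("pics/G.png",o)
E
```

```text
t: 10.2
tool_pos: [0.5151, -0.1376, 0.0722]
orientation: [1.962, 2.452, 0.001]
force: [2.8, 0.6, -0.6]
opening: 0.0225
gripper_force: 1.4
```

View pics/G.png

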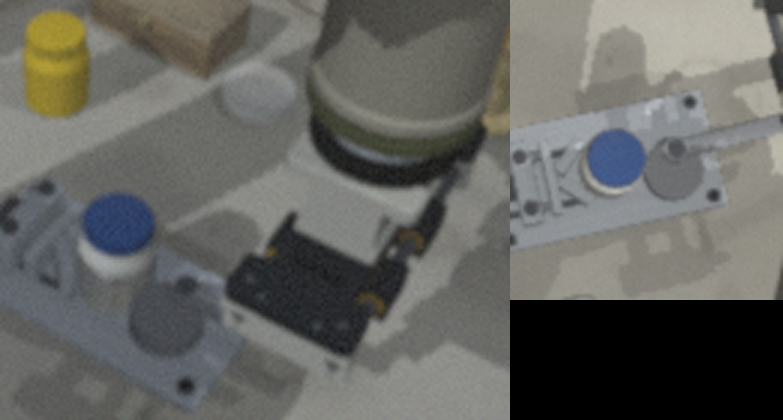

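The lever follows the tool: it is now near 39°, and the top crop shows the cam beside the jar without nipping it. The push is 2.8 N, which is still free swing. Now smaller steps, reading the force.

```bash
python3 -m inch '[-2,0,0,-1,24, -4,-1,0,-2,24, -5,-1,0,-3,24, -7,-1,0,-4,24,-7,-1,0,-4,24]'|grep -v ori; python3 -m inch '[-2,0,0,-1,24, -4,0,0,-2,24, -5,0,0,-3,24, -7,0,0,-4,24,-7,0,0,-4,24]'|grep -v ori
```

```text
t: 10.72
tool_pos: [0.5075, -0.1387, 0.0719]
force: [2.1, -1.3, 1.2]
opening: 0.0224
gripper_force: 0.9
t: 11.13
tool_pos: [0.5001, -0.1385, 0.0717]
force: [2.6, -0.2, 0.3]
opening: 0.0222
gripper_force: 0.9
```

```bash
python3 -m inch '[-2,0,0,-1,24, -4,0,0,-2,24, -5,0,0,-3,24, -7,0,0,-4,24,-7,0,0,-4,24]'|grep force; python3 -m inch '[-2,0,0,-1,24, -4,0,0,-2,24, -5,0,0,-3,24, -7,0,0,-4,24,-7,0,0,-4,24,-7,0,0,-4,24]'|grep -v ori
```

```text
force: [1.7, -0.2, 0.9]
gripper_force: 0.8
t: 12.05
tool_pos: [0.4859, -0.1382, 0.0714]
force: [1.4, 0.9, 1.0]
opening: 0.0222
gripper_force: 0.4
```

```bash
python3 -m inch '[-2,0,0,-1,24, -4,0,0,-2,24, -5,1,0,-3,24, -7,1,0,-4,24,-7,1,0,-4,24]'|grep force; python3 -m inch '[-2,0,0,-1,24, -4,0,0,-2,24, -5,1,0,-3,24, -7,1,0,-4,24,-7,1,0,-4,24,-7,1,0,-4,24]'|grep -v ori
```

```text
force: [4.4, -0.4, -2.0]
gripper_force: 2.1
t: 12.97
tool_pos: [0.4728, -0.1364, 0.0716]
force: [6.2, 0.7, -4.5]
opening: 0.0227
gripper_force: 3.3
```

The push is climbing, now 6.2 N. Holding still to read it and look.

```bash
for i in 1 2 3; do python3 -m inch '[0,0,0,0,24,0,0,0,0,24,0,0,0,0,24]'|grep -A0 force; done
python3 - <<'E'
from h import *
t=read_camera("top")["image"]
cv2.imwrite("pics/H.png",cv2.resize(t[190:270,250:370],(780,520),interpolation=cv2.INTER_CUBIC))
E
```

```text
force: [7.0, 1.2, -3.6]
--
gripper_force: 3.2
force: [7.6, 1.5, -3.5]
--
gripper_force: 3.2
force: [5.8, 1.3, -4.8]
--
gripper_force: 3.2
```

View pics/H.png

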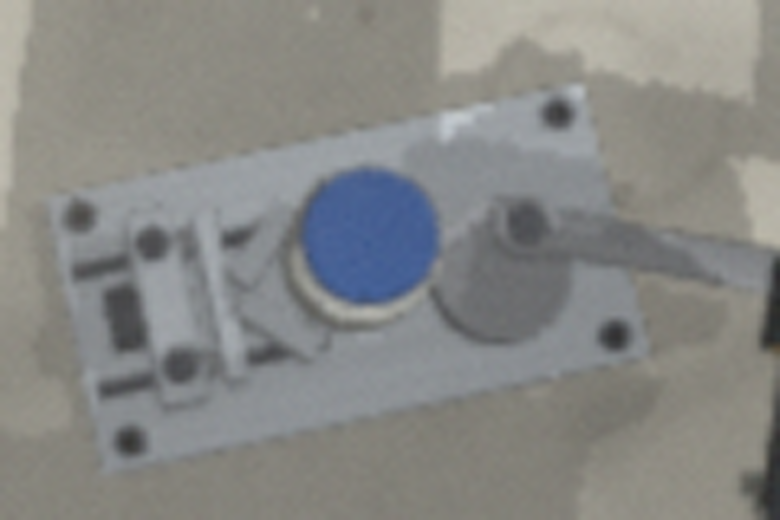

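The jar is seated in the V notch (cap at (370,235) in the crop) with the cam against it. The held push averages about 6.5 N along the arc, which is in the firm-nip band. Opening the fingers and withdrawing upward.

```bash
python3 -m inch '[0,0,0,0,55, 0,0,0,0,55, 0,0,0,0,55, 0,0,0,0,55, 0,0,0,0,55]'|grep -v ori; python3 -m inch '[0,0,20,0,55, 0,0,45,0,55, 0,0,75,0,55, 0,0,105,0,55, 0,0,130,0,55, 0,-25,150,0,55, 0,-60,150,0,55, 0,-90,150,0,55, 0,-110,150,0,55, 0,-110,150,0,55]'|grep -v ori
python3 - <<'E'
from h import *
t=read_camera("top")["image"];s=read_camera("scene")["image"]
a=cv2.resize(t[180:270,250:370],(480,360),interpolation=cv2.INTER_CUBIC);b=cv2.resize(s[170:280,220:320],(320,352),interpolation=cv2.INTER_CUBIC)
o=np.zeros((360,800,3),np.uint8);o[:,:480]=a;o[:352,480:]=b;cv2.imwrite("pics/I.png",o)
E
```

```text
t: 14.18
tool_pos: [0.4719, -0.1365, 0.0714]
force: [0.2, -0.7, -0.3]
opening: 0.0493
gripper_force: 0.0
t: 15.02
tool_pos: [0.4716, -0.25, 0.2215]
force: [0.1, -0.2, 0.2]
opening: 0.0514
gripper_force: 0.0
```

View pics/I.png

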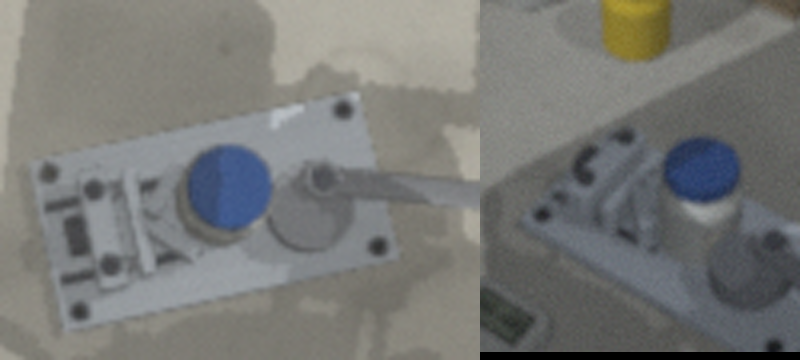

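The robot is clear. The jar is upright in the jaw at top pixel (307.5,227), about (0.482, 0.016) and on the centre line, and the lever stayed where I left it. Handing in.

```bash
python3 -c "
from plant import job
print(job.close_job())"
```

```text
the job is handed in; nothing more can be done
None
```

The small (blue-cap) jar stands upright on the clamp bed, nipped between the cam and the V-jaw at about 6.5 N held push on the handle; the lever stays there, the larger jar was not touched, and the job is handed in (no verdict came back).

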